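# Stopper the polish can on its mat

### The arm

A 7-joint arm with a two-finger parallel gripper is mounted at the origin on the work surface. World frame = base frame: x ahead of the robot, y to its left, z up, the work surface at z = 0. Lengths are in mm, angles in rad, forces in N, time in s.
With the tool pointing down it reaches from about 400 to 875 mm from the base axis. Payload 4.4 kg.
Tool frame: the origin (TCP) lies between the finger pads; the fingertips stand 17 mm ahead of it and the grasp point (between the pads) lies 2 mm behind it; z points along the fingers, y is the line along which they close (so a half turn about z gives the same grasp; the last joint's range is limited). The gripper opens to 85 mm and grips with 20 to 120 N. Pads are 22 mm wide; open, the fingers measure 114 mm over their backs; the gripper's body (76 mm by 85 mm) begins 54 mm behind the grasp point. The pads swing forward as they close: fully open they stand 13 mm farther back than shut.
Start: joints at [-1.283, 0.628, 0.038, 1.517, -0.027, 0.996, -0.02], TCP at [225.18, 609.764, 248.313] pointing down, gripper open.
Joint ranges: [-3.06, 3.06], [-0.37, 2.12], [-1.25, 1.32], [0.18, 2.47], [-1.1, 4.24], [0.23, 1.98], [-2.94, 2.94]. Speed limits (rad/s): [2.57, 2.57, 3.14, 3.14, 3.14, 3.14, 3.14].

### API

Orientations are given as [roll, pitch, yaw] about the fixed x, y, z axes, in that order (R = Rz(yaw) Ry(pitch) Rx(roll)).
In Python, from cell import sensors, get_image, ctrl gives the robot as it stands.
- The arm moves only by the tool send_rows, never from a script. Its argument "series" is a list of rows, each a list of 3 entries, a list of its own where there are three numbers: the finger opening in mm, from 0 to 85.4, then the shift along the world's x, y, z in units of 60 mm (1.0 is 60 mm), then the turn, a rotation vector about the world's x, y, z in units of 5 degrees (1.0 is 5 degrees). A call has 1 to 8 rows; each row shifts and turns the commanded pose from where the row before left it; what a row does not reach is not made up. A row lasts 1/8 s, in which the tool goes at most 62.5 mm and 10.7 degrees, less where a joint would pass 70% of its speed; a pose out of reach is approached as far as the arm can. A call is refused whole if a number of a shift passes 1 or a number of a turn 1, either way. A call with a gripper value outside its range is refused whole. The fingers move at their own pace and stop on an object; the grip force is fixed at half the most. Time passes only in rows, so rows that do not move let the fingers close. It gives the time, the measured TCP pose, the force, the opening and the grip force at its end, in the units of the state.
- sensors.read_state(): the state, without advancing time (a new reading comes with each control period).
- get_image(name): name is "scene" or "top" or "wrist"; returns a dict with "img" (384x512x3 uint8, red, green, blue), "depth" (384x512 float32, mm along the optical axis (not along the pixel's ray), 0 where there is no reading), "vfov" (degrees; the focal length in pixels is half the picture's height over the tangent of half this angle, whatever the lens; pixels are square), "cx", "cy" (the principal point, pixels), "world_to_cam" (4x4, takes a point from world to camera coordinates). Camera axes: x right, y down, z forward; pixel columns grow to the right and rows downward; lengths in mm; the calibration is good to about 2 mm. A picture is of the moment at which its call begins.
- ctrl.finish_job(): hands the job in; it is judged then, once.
The state is a dict: "clock": time; "qpos": joint angles; "qd": joint speeds; "tau": joint torques, N m; "eef_pos": TCP position; "tool_rot": TCP orientation; "force": force on the tool from outside, world axes, zero at the start; "torque": the same for the moment, N m; "width": finger opening in mm; "gripper_force": force on a finger pad.
Only numpy, scipy, OpenCV 4.12 (cv2) and the standard library are available. Lean on these libraries where they do the work, as an engineer would, in place of code of your own. Each camera call takes 0.05 s, during which the arm holds its last target. There are 200 camera calls.

### The job

Clear the round black rubber mat by sliding the brass lamp ring off it along the bench, without picking the ring up. Then lift the blue can by its handle off the steel stand and set it down gently and upright in the middle of the mat. Finally put the red bung into the can's brass neck and press it fully home, until its flange sits on the rim; leave the other parts on the bench alone.

Things in the scene. Friction and masses are not known exactly. Their poses are not given: they have to be found in the camera images.
- mat: round black rubber mat fixed to the bench, 180 mm across, 3 mm thick; origin at the centre of its underside. The bench between it and the robot is bare for about 180 mm from its centre
- lamp_ring: loose polished brass ring lying flat on the mat, outside 84 mm, hole 64 mm across, 18 mm high, about 0.22 kg; origin at the centre of its underside. The closed fingers fit in its hole. It is off the mat when its centre is 132 mm or more from the mat's centre
- stand: fixed low steel stand, top 170 x 120 mm, 60 mm high; origin at the centre of its underside on the bench, x along its long side
- can: loose rectangular blue can with a white band, 140 (x) x 80 (y) x 90 mm high, 0.5 to 0.9 kg, standing upright on the stand; origin at the centre of its underside, z up. On its top stand a black strap handle (+x end) and the brass neck (-x end). Overall height 130 mm
- can_grip (a point): middle of the handle's level bar, near the can's centre of mass, at (12, 0, 124) mm in the can's frame. The bar runs along the can's x, 60 mm long, 14 mm wide, 12 mm high (z 118 to 130); 28 mm free under it. Grip it from above with the fingers closing along the can's y
- can_neck (a point): centre of the neck's rim, at (-47, 0, 122) mm in the can's frame, z up the neck. Neck 43 mm outside, straight bore 35 mm. Inside a black sealing disc lies 18 mm below the rim and slides down a further 10 mm when pushed with about 6 N (it does not spring back). Handle 29 mm away on the +x side; along the can's y there is room for fingers
- bung: loose red tapered bung, 68 mm high, 60 g, standing in the wooden holder; origin at the centre of its lower end, z up. From there: tapered plug 28 mm long, 24 mm across at the foot and 31 mm at the top; flange 44 mm across from 28 to 34 mm; round knob 24 mm across from 34 to 68 mm. Fully home, the flange rests on the neck's rim, origin 28 mm below it; just dropped in it stays 10 mm proud
- holder: fixed wooden block 80 x 80 x 36 mm with one hole, 37 mm across, in which the bung stands with its flange on the block's top; origin at the centre of its underside
- lock_case: bystander, leave alone: copper lock case, 55 x 85 x 24 mm; origin at the centre of its underside
- hub_cap: bystander, leave alone: brass domed hub cap, 90 mm across, 35 mm high; origin at the centre of its underside
- post_cap: bystander, leave alone: chromed post cap, 46 mm across, 36 mm high; origin at the centre of its underside
- collar: bystander, leave alone: copper collar, 52 mm across, 20 mm high; origin at the centre of its underside
- hinge_arm: bystander, leave alone: brass hinge arm lying flat, 131 mm long, 18 mm high; origin at the centre of its underside
- polish_jar: bystander, leave alone: white jar with a black cap, 60 mm across, 75 mm high; origin at the centre of its underside
- bush: bystander, leave alone: brass bush, 44 mm across, 24 mm high; origin at the centre of its underside

How it is judged (in metres and radians):
On the way, in this order (a step that is already met when the one before it is completed fails the run):
1. the lamp ring is slid clear off the mat (horizontal distance between lamp_ring and mat above 0.127 m), for 0.2 s.
2. the can is lifted clear of the stand (height (world z) of can above 0.07 m and contact force between can and stand below 0.1 N), for 0.1 s.
3. the can stands upright in the middle of the mat, let go (horizontal distance between can and mat below 0.035 m and angle between can's own z axis and vertical below 0.06 rad and height (world z) of can below 0.007 m and contact force between can and mat above 2 N and contact force between the fingers and can below 0.1 N), for 0.2 s.
4. the bung is fully home in the neck (z of bung in the frame of can_neck below -0.0255 m and z of can_neck in the frame of bung below 0.031 m and horizontal distance between bung and can_neck below 0.0065 m and angle between the z axis of bung and the z axis of can, either way round below 0.12 rad), for 0.2 s.
At the end, for the whole second after the job is handed in: Ring flat on the bench, centre at least 127 mm from the mat's, not touching the can; can upright (0.06 rad) on the mat, within 35 mm of its centre; bung within 2.5 mm of fully home, within 6.5 mm of the neck's axis, straight within 0.12 rad; all at rest (all of step 4 and horizontal distance between lamp_ring and mat above 0.127 m and height (world z) of lamp_ring below 0.004 m and contact force between lamp_ring and can below 0.1 N and horizontal distance between can and mat below 0.035 m and angle between can's own z axis and vertical below 0.06 rad and height (world z) of can below 0.007 m and contact force between can and mat above 2 N and linear speed of each of can, bung, lamp_ring below 0.02 m/s).
It fails at once if the lamp ring is picked up (more than 25 mm off the bench) (height (world z) of lamp_ring above 0.025 m).
It fails at once if the can is tipped by more than 0.4 rad (angle between can's own z axis and vertical above 0.4 rad).
It fails at once if the can is banged down or crushed on the mat (over 60 N) (contact force between can and mat above 60 N).
It fails at once if another part on the bench is moved by more than 30 mm (distance of any of lock_case, hub_cap, post_cap, collar, hinge_arm, polish_jar, bush from where it was at the start of the episode above 0.03 m).
It also fails if it takes over 72 s, if anything falls off the work surface, if the arm or the gripper's body presses on something with over 40 N, if the wrist force passes 120 N, or if a joint passes its speed limit or range.

## Working session

There is one attempt and no reset: what is moved stays moved. The work goes in short steps, Python scripts to look and compute and a tool call to move; the robot and the scene stay as the last step left them, time stands still between calls to the robot, and variables do not carry over. Pictures are saved under pics/ and viewed, at most 10 in all, crops included, and the job is handed in when it is done.

Besides the shell and the picture viewer there is one more tool, called after "Emit:" as name([rows], argument=value, ...), one row to a line, values as JSON. send_rows: Moves the arm, as the interface text tells. Its arguments: {"type":"object","properties":{"series":{"type":"array"}},"required":["series"]}

```bash
mkdir -p pics; cat > h.py <<'E'
import numpy as np, cv2
from cell import sensors, get_image, ctrl
def cam(n):
    d=get_image(n); d['f']=d['img'].shape[0]/2/np.tan(np.radians(d['vfov'])/2); return d
def ray(d,u,v,z):
    T=np.array(d['world_to_cam']); R=T[:3,:3]; c=-R.T@T[:3,3]
    r=R.T@np.array([(u-d['cx'])/d['f'],(v-d['cy'])/d['f'],1]); return c+r*(z-c[2])/r[2]
def cloud(d):
    h,w=d['depth'].shape; u,v=np.meshgrid(np.arange(w),np.arange(h)); Z=d['depth']
    p=np.stack([(u-d['cx'])/d['f']*Z,(v-d['cy'])/d['f']*Z,Z],-1)
    T=np.array(d['world_to_cam']); return (p-T[:3,3])@T[:3,:3]
def save(d,n): cv2.imwrite('pics/'+n,d['img'][...,::-1])
E
python3 - <<'E'
from h import *
import pickle
s=sensors.read_state(); print(s['eef_pos'],s['tool_rot'],s['width'],s['force'])
ims=[]
for n in ['scene','top']:
    d=cam(n); pickle.dump(d,open(n+'.pkl','wb')); print(n,d['vfov'],d['cx'],d['cy'],np.round(d['world_to_cam'],3).tolist()); save(d,n+'0.png')
E
```

```text
[224.97441995 609.19418823 247.41996801] [-3.13974702e+00  2.07749009e-05  2.78776617e+00] 85.72031982581238 [-0.25000388  0.71453728  0.98330659]
scene 43.19297721555825 250.15316440370182 193.412923087213 [[-0.005, 1.0, -0.021, 17.695], [0.706, -0.011, -0.708, -303.522], [-0.709, -0.018, -0.705, 2026.201], [0.0, 0.0, 0.0, 1.0]]
top 54.01992036599503 251.42868936326732 191.7425136500067 [[-0.016, -1.0, 0.005, 1.171], [-0.975, 0.014, -0.22, 567.02], [0.22, -0.008, -0.975, 1240.199], [0.0, 0.0, 0.0, 1.0]]
```

View pics/top0.png

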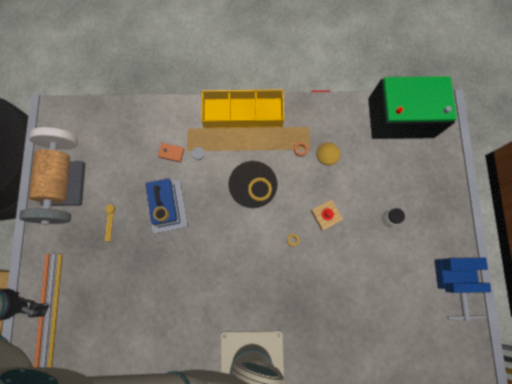

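View pics/scene0.png

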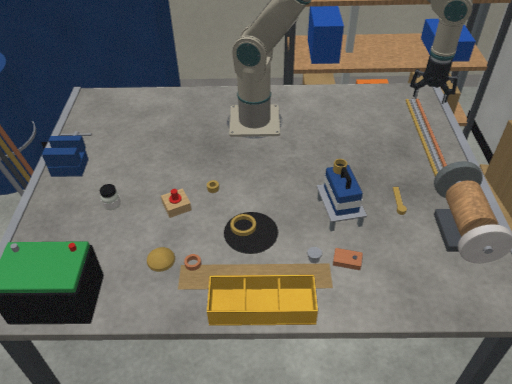

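The top view shows the mat at (253,184), the ring at (260,189), the can at (160,201) with its handle to the top and neck at (161,213), and the bung at (327,213). The bench between the mat and the robot is clear, apart from the bush at (293,240). The scene view agrees.

```bash
cat > m.py <<'E'
from h import *
def ell(m,k=0):
    cs,_=cv2.findContours(m.astype('u1'),cv2.RETR_EXTERNAL,cv2.CHAIN_APPROX_NONE)
    return sorted(cs,key=cv2.contourArea)[::-1]
def box(d,x0,x1,y0,y1):
    m=np.zeros(d['depth'].shape,bool); m[y0:y1,x0:x1]=1; return m
E
python3 - <<'E'
from m import *
import pickle
d=pickle.load(open('top.pkl','rb'));P=cloud(d);im=d['img'].astype(int);hsv=cv2.cvtColor(d['img'],cv2.COLOR_RGB2HSV).astype(int)
H,S,V=[hsv[...,i] for i in range(3)]
def rep(n,m,z):
    c=ell(m)[0]; (u,v),sz,a=cv2.minAreaRect(c); M=np.zeros(m.shape,'u1');cv2.drawContours(M,[c],-1,1,-1)
    b=M.astype(bool)&m; 
    e=cv2.fitEllipse(c) if len(c)>5 else None
    W=np.array([ray(d,x,y,z) for x,y in c[:,0]]); (cx,cy),r=cv2.minEnclosingCircle(W[:,:2].astype('f4')); R=cv2.minAreaRect(W[:,:2].astype('f4'))
    print(n,'ell',np.round(e[0],1),'->',np.round(ray(d,*e[0],z)[:2],1),'circ',np.round([cx,cy,r],1),'rect',np.round(R[0],1),np.round(R[1],1),round(R[2],1),'depthz',np.round(np.percentile(P[b][:,2],[5,50,95]),1),'med',np.round(np.median(P[b],0),1))
rep('mat',box(d,220,285,150,215)&((V<60)|(S>110)),3)
rep('ring',box(d,240,280,170,210)&(S>110)&(V>60),21)
rep('bungflange',box(d,305,350,190,235)&((H<6)|(H>174))&(S>170)&(V>80),60)
rep('holder',box(d,305,350,190,235)&(S>60),36)
b=box(d,135,195,170,240)
rep('canblue',b&(H>100)&(H<125)&(S>130),90+60)
rep('neck',b&(H>15)&(H<32)&(S>110)&(V>60),182)
rep('handle',b&(V<55)&(S<150),190)
rep('standall',b&(V>130)&(S<60),60)
rep('bush',box(d,280,305,228,252)&(S>90),24)
rep('collar',box(d,292,310,140,158)&(S>120),20)
E
```

```text
mat ell [252.4 184.2] -> [608.5 -12. ] circ [610.2 -12.2  85.6] rect [610.5 -12.3] [171.2 165. ] 89.2 depthz [-0.2  4.8 22.1] med [608.9 -10.2   4.8]
ring ell [259.5 188.7] -> [587.4 -36.9] circ [587.7 -36.8  44.8] rect [588.3 -37. ] [82.6 84.6] 89.2 depthz [ 1.  19.2 24.9] med [589.  -36.3  19.2]
bungflange ell [327.3 213.9] -> [ 486.2 -266.2] circ [ 486.2 -266.2   19.9] rect [ 485.8 -266.8] [38.2 34.7] 89.1 depthz [39.9 47.4 80.1] med [ 485.9 -265.2   47.4]
holder ell [326.5 214.5] -> [ 487.8 -268.4] circ [ 488.2 -268.3   55.8] rect [ 488.  -268.1] [82.2 88.7] 25.6 depthz [ 9.2 37.5 76.2] med [ 485.8 -264.9   37.5]
canblue ell [160.8 202.4] -> [516.8 283.8] circ [521.8 283.9  75.8] rect [521.7 284.8] [134.4  76. ] 10.8 depthz [146.9 150.8 154.8] med [534.3 277.9 150.8]
neck ell [160.4 213.5] -> [475.2 276.2] circ [475.4 275.5  22.3] rect [473.9 275.9] [43.  36.4] 45.4 depthz [162.2 175.5 185. ] med [473.2 277.1 175.5]
handle ell [157.6 195.6] -> [530.5 285.1] circ [529.2 287.   29.6] rect [529.6 285.1] [59.1 11.9] 11.8 depthz [177.3 189.8 193.5] med [528.8 286.3 189.8]
standall ell [157.6 200. ] -> [543.4 316.6] circ [562.8 297.7 135.5] rect [543.4 294.5] [220.5 206.7] 1.0 depthz [-2.6  3.2 63.9] med [623.5 250.3   3.2]
bush ell [292.7 239.6] -> [ 403.4 -148.1] circ [ 402.8 -148.3   22.1] rect [ 402.3 -149.2] [41.7 41.6] 87.9 depthz [14.1 24.  28.8] med [ 402.3 -148.9   24. ]
collar ell [300.2 146.3] -> [ 745.4 -189.9] circ [ 748.3 -190.    36.7] rect [ 741.  -189.5] [59.8 58.1] 89.2 depthz [-1.  11.2 24. ] med [ 753.6 -190.6   11.2]
```

```bash
python3 - <<'E'
from h import *
import pickle
d=pickle.load(open('top.pkl','rb'));s=pickle.load(open('scene.pkl','rb'))
a=cv2.resize(d['img'][165:245,135:215],(400,400),interpolation=cv2.INTER_CUBIC)
b=cv2.resize(s['img'][150:230,310:390],(400,400),interpolation=cv2.INTER_CUBIC)
cv2.imwrite('pics/crop1.png',np.hstack([a,b])[...,::-1])
E
```

```text
(no output)
```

View pics/crop1.png

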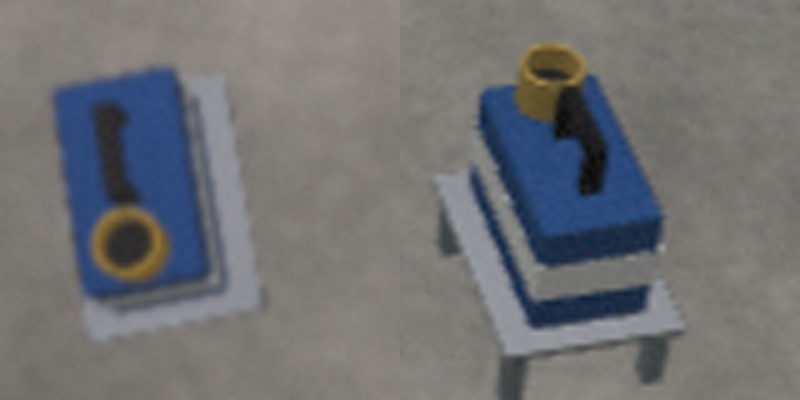

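The crop shows the can on the stand, yawed about +11°. Its neck is near the robot and its handle runs away from it, consistent with the measured points. The can is at about (521,285), its grip at about (533,287), the mat at (609,-12), the ring at (588,-37) and the bung at (486,-266). Sizes and heights match the spec, so I'm moving to the ring with the fingers closed.

Emit:
send_rows([
  [0, [0.465, -0.83, 0], [0, 0, 0.78]],
  [0, [0.465, -0.83, 0], [0, 0, 0.78]],
  [0, [0.465, -0.83, 0], [0, 0, 0.78]],
  [0, [0.465, -0.83, 0], [0, 0, 0.78]],
  [0, [0.465, -0.83, 0], [0, 0, 0.78]],
  [0, [0.465, -0.83, 0], [0, 0, 0.78]],
  [0, [0.465, -0.83, 0], [0, 0, 0.78]],
  [0, [0.465, -0.83, 0], [0, 0, 0.78]],
])

```text
clock: 1.1
eef_pos: [449.0, 209.6, 248.2]
tool_rot: [-3.142, -0.0, -2.949]
force: [0.9, -0.0, 0.7]
width: 0.1
gripper_force: 0.0
```

Emit:
send_rows([
  [0, [0.465, -0.83, 0], [0, 0, 0]],
  [0, [0.465, -0.83, 0], [0, 0, 0]],
  [0, [0.465, -0.83, 0], [0, 0, 0]],
  [0, [0.465, -0.83, 0], [0, 0, 0]],
  [0, [0.465, -0.83, 0], [0, 0, 0]],
  [0, [0, 0, -0.5], [0, 0, 0]],
  [0, [0, 0, -0.5], [0, 0, 0]],
  [0, [0, 0, 0], [0, 0, 0]],
])

```text
clock: 2.1
eef_pos: [585.9, -37.7, 186.0]
tool_rot: [3.14, -0.006, -2.951]
force: [-0.4, 0.7, 0.7]
width: -0.0
gripper_force: 0.0
```

Emit:
send_rows([
  [0, [0, 0, -0.5], [0, 0, 0]],
  [0, [0, 0, -0.5], [0, 0, 0]],
  [0, [0, 0, -0.5], [0, 0, 0]],
  [0, [0, 0, -0.5], [0, 0, 0]],
  [0, [0, 0, -0.4], [0, 0, 0]],
  [0, [0, 0, -0.3], [0, 0, 0]],
  [0, [0, 0, 0], [0, 0, 0]],
])

```text
clock: 2.98
eef_pos: [587.6, -37.5, 25.9]
tool_rot: [3.141, -0.001, -2.951]
force: [-0.2, 0.2, 1.0]
width: 0.1
gripper_force: 0.0
```

Emit:
send_rows([
  [0, [-0.2, 0, 0], [0, 0, 0]],
  [0, [-0.25, 0, 0], [0, 0, 0]],
  [0, [-0.25, 0, 0], [0, 0, 0]],
  [0, [-0.25, 0, 0], [0, 0, 0]],
  [0, [-0.25, 0, 0], [0, 0, 0]],
  [0, [-0.25, 0, 0], [0, 0, 0]],
  [0, [-0.25, 0, 0], [0, 0, 0]],
  [0, [-0.2, 0, 0], [0, 0, 0]],
])

```text
clock: 3.98
eef_pos: [474.0, -37.5, 27.8]
tool_rot: [-3.14, 0.001, -2.951]
force: [0.8, -1.3, -1.2]
width: -0.2
gripper_force: 0.4
```

Emit:
send_rows([
  [0, [0.05, 0, 0], [0, 0, 0]],
  [0, [0.05, 0, 0], [0, 0, 0]],
])

```text
clock: 4.22
eef_pos: [481.1, -37.7, 27.1]
tool_rot: [3.141, 0.001, -2.952]
force: [-1.3, -0.0, -0.3]
width: 0.0
gripper_force: 0.0
```

```bash
python3 - <<'E'
from m import *
for n in ['top','scene']:
    d=cam(n); save(d,n+'1.png'); P=cloud(d); hsv=cv2.cvtColor(d['img'],cv2.COLOR_RGB2HSV).astype(int);H,S,V=[hsv[...,i] for i in range(3)]
    m=(H>14)&(H<34)&(S>110)&(V>50)&(P[...,2]>8)&(P[...,2]<30)&(abs(P[...,1]+37)<70)&(P[...,0]>380)&(P[...,0]<640)
    print(n,m.sum(),np.round(P[m].min(0)),np.round(P[m].max(0)))
E
```

```text
top 2 [503.   2.  20.] [507.   2.  21.]
scene 167 [459. -74.   8.] [537.   2.  28.]
```

View pics/scene1.png

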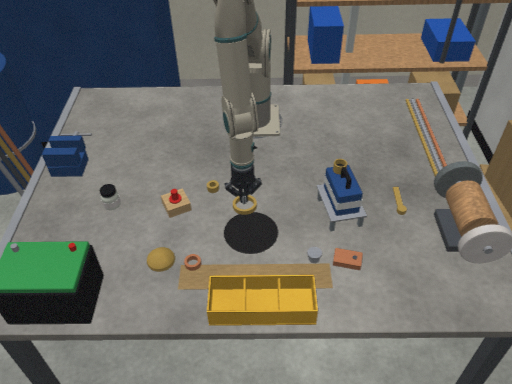

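The ring is only just off the mat, at about (497,-36), because it trails the fingers by about 22 mm. I'll push it another 50 mm.

Emit:
send_rows([
  [0, [-0.2, 0, 0], [0, 0, 0]],
  [0, [-0.2, 0, 0], [0, 0, 0]],
  [0, [-0.2, 0, 0], [0, 0, 0]],
  [0, [-0.15, 0, 0], [0, 0, 0]],
  [0, [-0.1, 0, 0], [0, 0, 0]],
  [0, [0.06, 0, 0], [0, 0, 0]],
  [0, [0.06, 0, 0], [0, 0, 0]],
  [0, [0, 0, 0], [0, 0, 0]],
])

```text
clock: 5.32
eef_pos: [437.2, -37.6, 26.5]
tool_rot: [3.141, 0.0, -2.951]
force: [-0.7, 0.1, -0.3]
width: -0.2
gripper_force: 0.0
```

Emit:
send_rows([
  [0, [0, 0, 0.2], [0, 0, 0]],
  [0, [0, 0, 0.4], [0, 0, 0]],
  [0, [0, 0, 0.8], [0, 0, 0]],
  [20, [0, 0, 0.9], [0, 0, 0]],
  [40, [0, 0, 0.9], [0, 0, 0]],
  [40, [0, 0, 0.9], [0, 0, 0]],
])

```text
clock: 6.08
eef_pos: [435.8, -37.5, 274.2]
tool_rot: [3.141, -0.001, -2.951]
force: [1.1, -0.8, 0.9]
width: 39.7
gripper_force: 0.0
```

```bash
python3 - <<'E'
from m import *
print(sensors.read_state()['eef_pos'])
d=cam('scene'); save(d,'scene2.png'); P=cloud(d); hsv=cv2.cvtColor(d['img'],cv2.COLOR_RGB2HSV).astype(int);H,S,V=[hsv[...,i] for i in range(3)]
m=(H>14)&(H<34)&(S>110)&(V>50)&(P[...,2]>3)&(P[...,2]<30)&(abs(P[...,1]+37)<70)&(P[...,0]>380)&(P[...,0]<640)
c=ell(m)[0]; e=cv2.fitEllipse(c); print(m.sum(),np.round(P[m].min(0)),np.round(P[m].max(0)),ray(d,*e[0],12))
m=box(d,215,285,205,260)&(V<60)&(S<110); c=ell(m)[0]; e=cv2.fitEllipse(cv2.convexHull(c)); print('mat',e,ray(d,*e[0],3))
m=box(d,325,360,150,180)&(H>14)&(H<34)&(S>110); c=ell(m)[0]; u,v,w,h=cv2.boundingRect(c);print('neck',(u,v,w,h),ray(d,u+w/2,v+w*.37,182))
m=box(d,150,200,180,220)&((H<6)|(H>174))&(S>150)&(V>60); c=ell(m)[0]; u,v,w,h=cv2.boundingRect(c);print('bung',(u,v,w,h),np.round(np.percentile(P[m],[2,50,98],axis=0)).tolist())
k=m&(P[...,2]>50)&(P[...,2]<73); print(k.sum(),np.median(P[k],0))
E
```

```text
[435.82814858 -37.54750879 274.21478024]
201 [406. -72.   4.] [494.   5.  26.] [450.14877569 -34.05707813  12.        ]
mat ((250.41567993164062, 232.3820343017578), (40.915855407714844, 53.223548889160156), 87.53195190429688) [613.88712181 -13.82740169   3.        ]
neck (334, 159, 13, 15) [483.25349306 277.28583676 182.        ]
bung (169, 189, 12, 14) [[476.0, -289.0, 38.0], [497.0, -270.0, 50.0], [509.0, -253.0, 79.0]]
35 [ 497.02744002 -268.36726423   63.23950735]
```

Emit:
send_rows([
  [40, [0.27, 0.9, 0], [0, 0, 0]],
  [40, [0.27, 0.9, 0], [0, 0, 0]],
  [40, [0.27, 0.9, 0], [0, 0, 0]],
  [40, [0.27, 0.9, 0], [0, 0, 0]],
  [40, [0.27, 0.9, 0], [0, 0, 0]],
  [40, [0.27, 0.9, 0], [0, 0, 0]],
  [40, [0, 0, 0], [0, 0, 0]],
])

```text
clock: 7.0
eef_pos: [532.2, 292.1, 272.2]
tool_rot: [3.137, -0.001, -2.944]
force: [-0.6, -0.7, -1.0]
width: 40.2
gripper_force: 0.0
```

```bash
python3 - <<'E'
from m import *
s=sensors.read_state();print(s['eef_pos'],s['qpos'])
d=cam('wrist'); save(d,'wrist1.png'); P=cloud(d); hsv=cv2.cvtColor(d['img'],cv2.COLOR_RGB2HSV).astype(int);H,S,V=[hsv[...,i] for i in range(3)]
m=(P[...,2]>174)&(P[...,2]<196)&(abs(P[...,0]-520)<90)&(abs(P[...,1]-285)<60)
for n,k in (('dark',m&(V<70)&(S<130)),('brass',m&(H>14)&(H<34)&(S>110))):
    R=cv2.minAreaRect(P[k][:,:2].astype('f4')) if k.sum()>5 else None
    print(n,k.sum(),R,np.round(np.percentile(P[k],[2,50,98],axis=0),1).tolist() if k.sum() else 0)
E
```

```text
[532.19228083 292.14582157 272.18531507] [-0.0747826   0.64762343 -0.7964975   1.60000926  0.4979042   1.10702749
  0.77177392]
dark 1121 ((532.3167114257812, 287.9900207519531), (58.71554946899414, 12.197192192077637), 10.808122634887695) [[503.5, 278.3, 179.7], [528.3, 287.3, 190.0], [559.4, 296.6, 191.5]]
brass 798 ((475.0834655761719, 277.3636169433594), (40.86695861816406, 40.767578125), 45.78819274902344) [[455.4, 257.8, 174.9], [477.0, 278.1, 182.1], [494.8, 296.6, 183.6]]
```

View pics/wrist1.png

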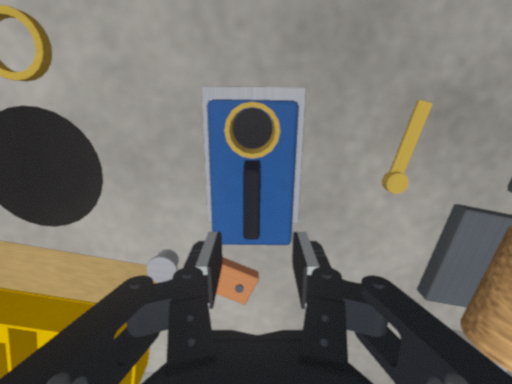

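The wrist view shows the handle bar centred near (252,200) and aligned with the fingers, at (532.5,288) with its top at z 190. I'll go down, grip and lift.

Emit:
send_rows([
  [40, [0, 0.02, -0.3], [0, 0, 0]],
  [40, [0, 0, -0.4], [0, 0, 0]],
  [40, [0, 0, -0.4], [0, 0, 0]],
  [40, [0, 0, -0.3], [0, 0, 0]],
  [40, [0, 0, -0.12], [0, 0, 0]],
  [40, [0, 0, 0], [0, 0, 0]],
])

```text
clock: 7.8
eef_pos: [533.5, 287.1, 181.0]
tool_rot: [-3.142, -0.001, -2.951]
force: [-0.5, 0.2, 0.2]
width: 39.9
gripper_force: 0.0
```

Emit:
send_rows([
  [0, [0, 0, 0], [0, 0, 0]],
  [0, [0, 0, 0], [0, 0, 0]],
  [0, [0, 0, 0], [0, 0, 0]],
  [0, [0, 0, 0], [0, 0, 0]],
])

```text
clock: 8.3
eef_pos: [533.9, 288.4, 182.2]
tool_rot: [3.14, 0.001, -2.951]
force: [0.1, 1.3, 4.9]
width: 12.7
gripper_force: 60.0
```

Emit:
send_rows([
  [0, [0, 0, 0.1], [0, 0, 0]],
  [0, [0, 0, 0.2], [0, 0, 0]],
  [0, [0, 0, 0.2], [0, 0, 0]],
  [0, [0, 0, 0.2], [0, 0, 0]],
  [0, [0, 0, 0.1], [0, 0, 0]],
  [0, [0, 0, 0], [0, 0, 0]],
])

```text
clock: 9.05
eef_pos: [533.8, 287.7, 229.9]
tool_rot: [3.141, 0.0, -2.951]
force: [0.1, -0.4, -6.3]
width: 12.9
gripper_force: 58.6
```

Emit:
send_rows([
  [0, [0.06, -0.2, 0], [0, 0, 0]],
  [0, [0.12, -0.4, 0], [0, 0, 0]],
  [0, [0.15, -0.5, 0], [0, 0, 0]],
  [0, [0.15, -0.5, 0], [0, 0, 0]],
  [0, [0.15, -0.5, 0], [0, 0, 0]],
  [0, [0.15, -0.5, 0], [0, 0, 0]],
  [0, [0.15, -0.5, 0], [0, 0, 0]],
  [0, [0.15, -0.5, 0], [0, 0, 0]],
])

```text
clock: 10.05
eef_pos: [598.3, 69.0, 228.6]
tool_rot: [-3.141, -0.002, -2.952]
force: [0.3, 0.9, -5.8]
width: 12.8
gripper_force: 58.7
```

Emit:
send_rows([
  [0, [0.15, -0.5, 0], [0, 0, 0]],
  [0, [0.15, -0.5, 0], [0, 0, 0]],
  [0, [0.07, -0.27, 0], [0, 0, 0]],
  [0, [0.03, -0.1, 0], [0, 0, 0]],
  [0, [0, 0, -0.2], [0, 0, 0]],
  [0, [0, 0, -0.3], [0, 0, 0]],
  [0, [0, 0, -0.3], [0, 0, 0]],
  [0, [0, 0, 0], [0, 0, 0]],
])

```text
clock: 11.05
eef_pos: [620.6, -10.5, 178.7]
tool_rot: [3.141, -0.006, -2.95]
force: [0.0, -0.1, -6.6]
width: 12.9
gripper_force: 59.0
```

```bash
python3 - <<'E'
from m import *
s=sensors.read_state();print(s['eef_pos'],s['force'],s['qpos'])
d=cam('scene'); save(d,'scene3.png')
E
```

```text
[620.55133549 -10.50101501 178.74504532] [ 5.84639926e-03 -1.15911154e-01 -6.55197192e+00] [ 0.4048193   0.77239215 -0.74851976  1.65345964  0.61230997  0.9708092
  1.19994457]
```

View pics/scene3.png

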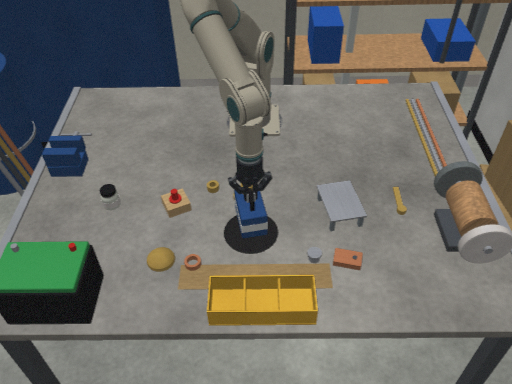

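The can hangs level over the mat at about (251,210), clear of the ring. I'll lower it.

Emit:
send_rows([
  [0, [0, 0, -0.15], [0, 0, 0]],
  [0, [0, 0, -0.25], [0, 0, 0]],
  [0, [0, 0, -0.2], [0, 0, 0]],
  [0, [0, 0, -0.12], [0, 0, 0]],
  [0, [0, 0, -0.06], [0, 0, 0]],
  [0, [0, 0, -0.03], [0, 0, 0]],
  [0, [0, 0, 0], [0, 0, 0]],
])

```text
clock: 11.98
eef_pos: [622.5, -10.6, 132.9]
tool_rot: [3.142, -0.0, -2.951]
force: [-0.2, 0.2, -5.9]
width: 12.7
gripper_force: 58.9
```

Emit:
send_rows([
  [0, [0, 0, -0.02], [0, 0, 0]],
  [0, [0, 0, -0.02], [0, 0, 0]],
  [0, [0, 0, 0], [0, 0, 0]],
])

```text
clock: 12.35
eef_pos: [622.3, -10.7, 130.3]
tool_rot: [3.142, -0.001, -2.951]
force: [-0.2, -0.5, -6.7]
width: 13.1
gripper_force: 59.0
```

Emit:
send_rows([
  [0, [0, 0, -0.03], [0, 0, 0]],
  [0, [0, 0, -0.02], [0, 0, 0]],
  [0, [0, 0, 0], [0, 0, 0]],
])

```text
clock: 12.72
eef_pos: [622.2, -10.7, 127.1]
tool_rot: [3.141, -0.001, -2.951]
force: [0.3, -0.4, -5.2]
width: 13.2
gripper_force: 59.0
```

Emit:
send_rows([
  [0, [0, 0, -0.02], [0, 0, 0]],
  [0, [0, 0, -0.01], [0, 0, 0]],
  [0, [0, 0, 0], [0, 0, 0]],
])

```text
clock: 13.1
eef_pos: [622.4, -10.7, 125.5]
tool_rot: [3.142, -0.001, -2.951]
force: [-0.4, 0.2, -6.9]
width: 13.0
gripper_force: 59.1
```

Emit:
send_rows([
  [0, [0, 0, -0.02], [0, 0, 0]],
  [0, [0, 0, 0], [0, 0, 0]],
  [0, [0, 0, 0], [0, 0, 0]],
])

```text
clock: 13.48
eef_pos: [622.5, -10.5, 125.2]
tool_rot: [-3.141, 0.0, -2.951]
force: [-3.2, -0.6, 4.9]
width: 12.9
gripper_force: 60.6
```

Emit:
send_rows([
  [0, [0, 0, -0.02], [0, 0, 0]],
  [0, [0, 0, 0], [0, 0, 0]],
  [0, [0, 0, 0], [0, 0, 0]],
])

```text
clock: 13.85
eef_pos: [622.5, -10.5, 125.2]
tool_rot: [-3.141, 0.0, -2.951]
force: [-5.6, -1.2, 13.5]
width: 12.6
gripper_force: 61.7
```

The can is seated. I'll release it, rise and look.

Emit:
send_rows([
  [14, [0, 0, 0.02], [0, 0, 0]],
  [45, [0, 0, 0], [0, 0, 0]],
  [45, [0, 0, 0], [0, 0, 0]],
  [45, [0, 0, 0], [0, 0, 0]],
  [45, [0, 0, 0.2], [0, 0, 0]],
  [45, [0, 0, 0.4], [0, 0, 0]],
  [45, [0, 0, 0.8], [0, 0, 0]],
  [45, [0, 0, 0.8], [0, 0, 0]],
])

```text
clock: 14.85
eef_pos: [622.3, -10.5, 258.3]
tool_rot: [3.141, -0.0, -2.95]
force: [0.3, -0.3, 0.5]
width: 45.0
gripper_force: 0.0
```

```bash
cat > can.py <<'E'
from m import *
s=sensors.read_state();print(np.round(s['eef_pos'],1),np.round(s['force'],1),s['clock'])
for n in ('wrist','top'):
    d=cam(n); P=cloud(d); hsv=cv2.cvtColor(d['img'],cv2.COLOR_RGB2HSV).astype(int);H,S,V=[hsv[...,i] for i in range(3)]
    m=(P[...,2]>112)&(P[...,2]<140)&(abs(P[...,0]-600)<90)&(abs(P[...,1]+13)<60)
    for q,k in (('dark',m&(V<70)&(S<130)),('brass',m&(H>14)&(H<34)&(S>110))):
        if k.sum()>8: print(n,q,k.sum(),cv2.minAreaRect(P[k][:,:2].astype('f4')),np.round(np.percentile(P[k],[2,50,98],axis=0),1).tolist())
    m=(H>100)&(H<125)&(S>130)&(P[...,2]>85)&(P[...,2]<100)&(abs(P[...,0]-600)<100)&(abs(P[...,1]+13)<80)
    if m.sum()>20:
        Q=P[m]; A=np.linalg.lstsq(np.c_[Q[:,:2]-Q[:,:2].mean(0),np.ones(len(Q))],Q[:,2],rcond=None)[0]; print(n,'top',cv2.minAreaRect(Q[:,:2].astype('f4')),'tilt,z',A)
E
python3 can.py
```

```text
[622.3 -10.5 258.3] [ 0.3 -0.3  0.5] 14.85
wrist dark 777 ((620.3260498046875, -10.841629981994629), (57.58992385864258, 11.60031509399414), 10.935272216796875) [[592.0, -20.4, 118.5], [616.8, -11.5, 133.0], [647.4, -2.4, 134.6]]
wrist brass 580 ((563.5314331054688, -21.68794059753418), (40.80191421508789, 40.1423454284668), 11.100972175598145) [[544.0, -41.2, 113.9], [566.4, -20.2, 125.1], [583.3, -2.4, 126.6]]
wrist top ((608.7968139648438, -13.618423461914062), (136.73565673828125, 79.88236999511719), 10.725580215454102) tilt,z [ 2.50885541e-03 -1.03575776e-03  9.30471971e+01]
top dark 60 ((606.148681640625, -12.563026428222656), (87.88522338867188, 12.005309104919434), 13.973016738891602) [[594.1, -19.5, 113.8], [618.0, -9.7, 133.1], [648.7, -0.1, 138.1]]
top brass 51 ((565.8377685546875, -20.476354598999023), (36.325653076171875, 40.945884704589844), 88.77761840820312) [[545.8, -38.7, 112.8], [561.4, -19.1, 124.7], [586.0, -2.2, 129.0]]
top top ((612.0940551757812, -12.086814880371094), (138.2899932861328, 77.86296081542969), 10.646925926208496) tilt,z [-2.13892958e-03  3.60127302e-03  9.38030527e+01]
```

The can is upright on the mat at about (610,-13), with its neck at (564,-21.7) and the rim at z 125. Now the bung.

Emit:
send_rows([
  [45, [-0.38, -0.71, 0], [0, 0, 0]],
  [45, [-0.38, -0.71, 0], [0, 0, 0]],
  [45, [-0.38, -0.71, 0], [0, 0, 0]],
  [45, [-0.38, -0.71, 0], [0, 0, 0]],
  [45, [-0.38, -0.71, 0], [0, 0, 0]],
  [45, [-0.38, -0.71, 0], [0, 0, 0]],
  [45, [0, 0, 0], [0, 0, 0]],
  [45, [0, 0, 0], [0, 0, 0]],
])

```text
clock: 15.95
eef_pos: [485.9, -265.6, 256.6]
tool_rot: [3.141, 0.0, -2.951]
force: [1.0, 0.4, 0.6]
width: 45.0
gripper_force: 0.0
```

```bash
python3 - <<'E'
from m import *
s=sensors.read_state();print(np.round(s['eef_pos'],1),np.round(s['qpos'],2))
d=cam('wrist'); save(d,'wrist2.png'); P=cloud(d); hsv=cv2.cvtColor(d['img'],cv2.COLOR_RGB2HSV).astype(int);H,S,V=[hsv[...,i] for i in range(3)]
m=((H<7)|(H>173))&(S>150)&(V>60)&(abs(P[...,0]-486)<60)&(abs(P[...,1]+266)<60)
for q,k in (('knobtop',m&(P[...,2]>66)),('flange',m&(P[...,2]>38)&(P[...,2]<46))):
    if k.sum()>8: 
        c=ell(k)[0]; e=cv2.fitEllipse(c); z=76 if q=='knobtop' else 42
        print(q,k.sum(),cv2.minEnclosingCircle(P[k][:,:2].astype('f4')),np.round(np.percentile(P[k],[2,50,98],axis=0),1).tolist(),ray(d,*e[0],z))
E
```

```text
[ 485.9 -265.6  256.6] [ 0.99  0.6  -0.85  1.76  0.52  1.02  1.7 ]
knobtop 363 ((486.7663879394531, -272.1064453125), 11.983187675476074) [[475.4, -283.1, 68.0], [485.7, -272.2, 76.2], [496.8, -261.6, 77.6]] [ 485.62584346 -272.29578285   76.        ]
flange 436 ((486.7495422363281, -271.70245361328125), 21.168582916259766) [[466.9, -291.1, 40.6], [478.7, -272.5, 42.3], [502.0, -252.4, 44.0]] [ 486.92325388 -271.77322678   42.        ]
```

View pics/wrist2.png

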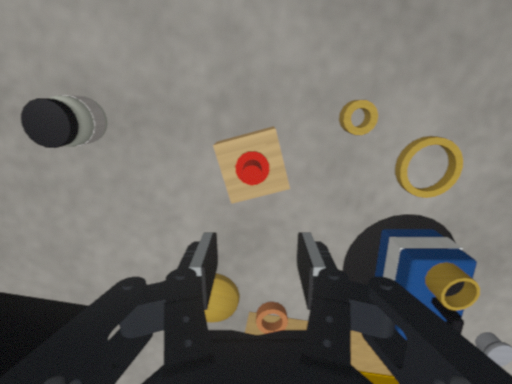

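The bung is at (253,168) in the wrist view, which puts it at about (486.7,-272). I'll correct y, descend part-way and measure again.

Emit:
send_rows([
  [45, [0.01, -0.1, -0.4], [0, 0, 0]],
  [45, [0, 0, -0.6], [0, 0, 0]],
  [45, [0, 0, -0.6], [0, 0, 0]],
  [45, [0, 0, -0.2], [0, 0, 0]],
  [45, [0, 0, 0], [0, 0, 0]],
  [45, [0, 0, 0], [0, 0, 0]],
])

```text
clock: 16.75
eef_pos: [487.4, -272.0, 149.7]
tool_rot: [-3.141, 0.002, -2.95]
force: [0.1, 0.6, -0.2]
width: 45.1
gripper_force: 0.0
```

```bash
python3 - <<'E'
from m import *
s=sensors.read_state();print(np.round(s['eef_pos'],1))
for n in ('wrist','scene'):
    d=cam(n); P=cloud(d); hsv=cv2.cvtColor(d['img'],cv2.COLOR_RGB2HSV).astype(int);H,S,V=[hsv[...,i] for i in range(3)]
    m=((H<7)|(H>173))&(S>150)&(V>60)&(abs(P[...,0]-486)<60)&(abs(P[...,1]+270)<60)
    for q,k in (('knob',m&(P[...,2]>50)),('flange',m&(P[...,2]>38)&(P[...,2]<46))):
        if k.sum()>8: print(n,q,k.sum(),cv2.minEnclosingCircle(P[k][:,:2].astype('f4')),np.round(np.percentile(P[k],[2,50,98],axis=0),1).tolist())
E
```

```text
[ 487.4 -272.   149.7]
wrist knob 926 ((486.6742248535156, -271.9404296875), 11.958687782287598) [[475.3, -283.0, 52.4], [483.1, -272.5, 75.9], [496.7, -261.5, 77.4]]
wrist flange 885 ((486.4042663574219, -271.6491394042969), 21.6151123046875) [[466.6, -291.4, 40.9], [477.9, -274.2, 42.3], [499.9, -252.0, 44.3]]
scene knob 59 ((491.70111083984375, -269.77960205078125), 13.918323516845703) [[480.1, -279.4, 51.2], [496.6, -269.9, 71.0], [503.9, -259.6, 80.6]]
scene flange 48 ((489.82904052734375, -270.7288818359375), 25.033132553100586) [[471.4, -291.2, 38.2], [498.7, -268.9, 41.5], [512.6, -253.2, 45.6]]
```

Wrist confirms (486.6,-271.8). I'll grip the knob at TCP z 63.

Emit:
send_rows([
  [45, [0, 0, -0.4], [0, 0, 0]],
  [45, [0, 0, -0.5], [0, 0, 0]],
  [45, [0, 0, -0.35], [0, 0, 0]],
  [45, [0, 0, -0.18], [0, 0, 0]],
  [45, [0, 0, 0], [0, 0, 0]],
  [45, [0, 0, 0], [0, 0, 0]],
])

```text
clock: 17.6
eef_pos: [486.9, -272.5, 63.5]
tool_rot: [-3.141, 0.001, -2.951]
force: [0.3, -0.4, 0.4]
width: 45.1
gripper_force: 0.0
```

Emit:
send_rows([
  [20, [0, 0, 0], [0, 0, 0]],
  [10, [0, 0, 0], [0, 0, 0]],
  [0, [0, 0, 0], [0, 0, 0]],
  [0, [0, 0, 0], [0, 0, 0]],
])

```text
clock: 18.1
eef_pos: [486.6, -272.5, 63.5]
tool_rot: [-3.141, 0.0, -2.951]
force: [-1.6, -0.0, 6.1]
width: 21.8
gripper_force: 58.5
```

Emit:
send_rows([
  [0, [0, 0, 0.2], [0, 0, 0]],
  [0, [0, 0, 0.4], [0, 0, 0]],
  [0, [0, 0, 0.6], [0, 0, 0]],
  [0, [0, 0, 0.6], [0, 0, 0]],
  [0, [0, 0, 0.5], [0, 0, 0]],
  [0, [0, 0, 0.2], [0, 0, 0]],
  [0, [0, 0, 0], [0, 0, 0]],
])

```text
clock: 18.98
eef_pos: [486.2, -272.5, 212.9]
tool_rot: [-3.141, 0.0, -2.951]
force: [-0.0, 0.4, -0.5]
width: 21.5
gripper_force: 58.7
```

Emit:
send_rows([
  [0, [0.11, 0.35, 0], [0, 0, 0]],
  [0, [0.22, 0.7, 0], [0, 0, 0]],
  [0, [0.22, 0.7, 0], [0, 0, 0]],
  [0, [0.22, 0.7, 0], [0, 0, 0]],
  [0, [0.22, 0.7, 0], [0, 0, 0]],
  [0, [0.2, 0.63, 0], [0, 0, 0]],
  [0, [0.11, 0.4, 0], [0, 0, 0]],
  [0, [0, 0, 0], [0, 0, 0]],
])

```text
clock: 19.98
eef_pos: [563.7, -18.9, 211.3]
tool_rot: [3.14, -0.002, -2.946]
force: [0.5, -0.3, -0.2]
width: 21.8
gripper_force: 58.8
```

```bash
python3 - <<'E'
from m import *
s=sensors.read_state();t=np.array(s['eef_pos']);print(np.round(t,1),np.round(s['force'],1))
out=[]
for n in ('wrist','scene','top'):
    d=cam(n); P=cloud(d); hsv=cv2.cvtColor(d['img'],cv2.COLOR_RGB2HSV).astype(int);H,S,V=[hsv[...,i] for i in range(3)]
    m=((H<7)|(H>173))&(S>140)&(V>50)&(np.linalg.norm(P[...,:2]-t[:2],axis=-1)<60)&(P[...,2]>130)
    print(n,m.sum())
    if m.sum()>5:
        Q=P[m];print(np.round(np.percentile(Q,[1,50,99],axis=0),1).tolist())
        v,u=np.nonzero(m);print('px',u.min(),u.max(),v.min(),v.max())
    b=(H>14)&(H<34)&(S>110)&(P[...,2]>95)&(P[...,2]<135)&(np.linalg.norm(P[...,:2]-t[:2],axis=-1)<45)
    if b.sum()>5:
        v,u=np.nonzero(b);print('neck px',u.min(),u.max(),v.min(),v.max(),np.round(np.percentile(P[b],[1,50,99],axis=0),1).tolist())
    if n!='top': out.append(d)
a=out[0]['img']; d=out[1]; p=d['world_to_cam']@np.r_[t-[0,0,50],1]; u=int(d['f']*p[0]/p[2]+d['cx']);v=int(d['f']*p[1]/p[2]+d['cy']);print(u,v)
b=cv2.resize(d['img'][v-30:v+30,u-20:u+20],(256,384),interpolation=cv2.INTER_CUBIC)
cv2.imwrite('pics/pre.png',np.hstack([a,b])[...,::-1])
E
```

```text
[563.7 -18.9 211.3] [ 0.5 -0.3 -0.2]
wrist 4093
[[543.1, -37.5, 186.4], [555.4, -20.4, 215.2], [574.6, -4.8, 225.5]]
px 221 293 206 299
neck px 228 278 171 215 [[542.7, -41.8, 99.3], [549.8, -26.7, 122.4], [576.8, -2.3, 126.5]]
scene 162
[[556.8, -39.0, 161.1], [575.8, -20.5, 194.1], [587.9, -2.3, 227.0]]
px 241 253 171 190
neck px 241 254 192 206 [[544.5, -41.4, 98.4], [567.3, -25.7, 118.9], [590.8, -0.6, 130.1]]
top 39
[[546.0, -35.3, 187.7], [553.2, -23.6, 191.2], [559.3, -6.3, 209.0]]
px 251 261 185 189
neck px 250 261 188 194 [[545.5, -38.5, 103.6], [552.1, -18.5, 123.1], [564.4, -2.2, 129.8]]
247 187
```

View pics/pre.png

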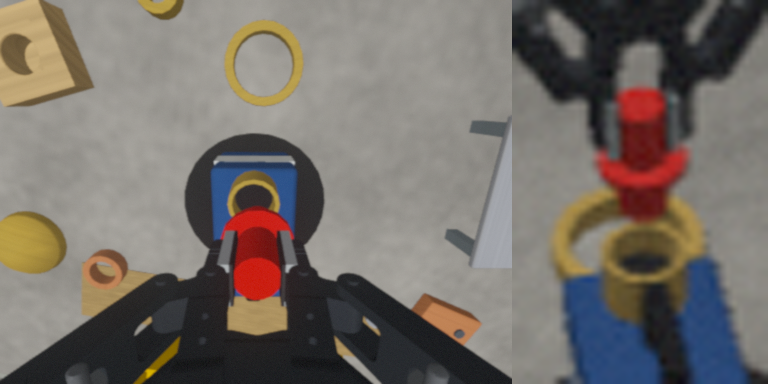

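The bung is held upright and centred over the neck. The flange (257,240) and neck (254,195) line up in the wrist view, and the scene crop agrees. I'll lower it into the bore.

Emit:
send_rows([
  [0, [0, 0, -0.1], [0, 0, 0]],
  [0, [0, 0, -0.2], [0, 0, 0]],
  [0, [0, 0, -0.15], [0, 0, 0]],
  [0, [0, 0, -0.1], [0, 0, 0]],
  [0, [0, 0, -0.1], [0, 0, 0]],
  [0, [0, 0, -0.1], [0, 0, 0]],
  [0, [0, 0, 0], [0, 0, 0]],
])

```text
clock: 21.0
eef_pos: [563.9, -21.5, 167.1]
tool_rot: [3.141, -0.001, -2.951]
force: [0.1, 0.5, -1.0]
width: 22.1
gripper_force: 58.8
```

Emit:
send_rows([
  [0, [0, 0, -0.04], [0, 0, 0]],
  [0, [0, 0, -0.04], [0, 0, 0]],
  [0, [0, 0, -0.04], [0, 0, 0]],
  [0, [0, 0, 0], [0, 0, 0]],
])

```text
clock: 21.5
eef_pos: [564.3, -21.4, 160.5]
tool_rot: [-3.142, -0.0, -2.951]
force: [-0.1, 0.6, 3.1]
width: 21.4
gripper_force: 58.8
```

Emit:
send_rows([
  [0, [0, 0, -0.03], [0, 0, 0]],
  [0, [0, 0, -0.03], [0, 0, 0]],
  [0, [0, 0, -0.03], [0, 0, 0]],
  [0, [0, 0, 0], [0, 0, 0]],
])

```text
clock: 22.0
eef_pos: [564.3, -21.5, 154.7]
tool_rot: [3.141, -0.0, -2.951]
force: [-0.3, -1.0, 1.6]
width: 21.8
gripper_force: 58.8
```

Emit:
send_rows([
  [0, [0, 0, -0.02], [0, 0, 0]],
  [0, [0, 0, -0.02], [0, 0, 0]],
  [0, [0, 0, 0], [0, 0, 0]],
])

```text
clock: 22.38
eef_pos: [564.4, -21.4, 152.9]
tool_rot: [-3.141, -0.0, -2.951]
force: [-1.2, -0.3, 7.9]
width: 21.8
gripper_force: 59.6
```

Emit:
send_rows([
  [0, [0, 0, -0.02], [0, 0, 0]],
  [0, [0, 0, 0], [0, 0, 0]],
])

```text
clock: 22.62
eef_pos: [564.6, -21.4, 152.8]
tool_rot: [-3.141, 0.001, -2.951]
force: [-4.2, -1.0, 15.9]
width: 21.9
gripper_force: 60.4
```

Motion stopped at z 152.8 with the force rising, so the flange seems to be on the rim. I'll press slightly more, release and check.

Emit:
send_rows([
  [0, [0, 0, -0.015], [0, 0, 0]],
  [0, [0, 0, 0], [0, 0, 0]],
])

```text
clock: 22.88
eef_pos: [564.7, -21.3, 152.8]
tool_rot: [-3.14, 0.001, -2.951]
force: [-5.6, -0.9, 22.2]
width: 21.6
gripper_force: 60.8
```

Emit:
send_rows([
  [0, [0, 0, 0.03], [0, 0, 0]],
  [25, [0, 0, 0], [0, 0, 0]],
  [45, [0, 0, 0], [0, 0, 0]],
  [45, [0, 0, 0], [0, 0, 0]],
  [45, [0, 0, 0.3], [0, 0, 0]],
  [45, [0, 0, 0.7], [0, 0, 0]],
  [45, [0, 0, 0.7], [0, 0, 0]],
  [45, [0, 0, 0], [0, 0, 0]],
])

```text
clock: 23.88
eef_pos: [566.4, -20.5, 258.6]
tool_rot: [-3.141, 0.007, -2.951]
force: [0.7, -0.1, -1.1]
width: 45.3
gripper_force: 0.0
```

```bash
python3 can.py; python3 - <<'E'
from m import *
d=cam('wrist'); P=cloud(d); hsv=cv2.cvtColor(d['img'],cv2.COLOR_RGB2HSV).astype(int);H,S,V=[hsv[...,i] for i in range(3)]
m=((H<7)|(H>173))&(S>150)&(V>50)&(np.linalg.norm(P[...,:2]-[564,-22],axis=-1)<50)&(P[...,2]>110)
k=m&(P[...,2]>140);f=m&(P[...,2]<140)
for q in (k,f): print(q.sum(),cv2.minEnclosingCircle(P[q][:,:2].astype('f4')),np.round(np.percentile(P[q],[2,50,98],axis=0),1).tolist())
s=cam('scene'); cv2.imwrite('pics/fin.png',np.hstack([d['img'],cv2.resize(s['img'][160:260,200:280],(288,384))])[...,::-1])
E
```

```text
[566.4 -20.5 258.6] [ 0.7 -0.1 -1.1] 23.875
wrist dark 625 ((621.1299438476562, -11.058686256408691), (58.40469741821289, 12.039837837219238), 11.054916381835938) [[592.8, -21.1, 130.5], [617.3, -11.4, 133.0], [647.5, -2.9, 134.4]]
wrist brass 118 ((547.6832885742188, -24.807043075561523), (10.224963188171387, 35.415611267089844), 9.08698844909668) [[542.7, -40.6, 113.0], [544.3, -26.5, 120.3], [553.4, -9.3, 125.6]]
wrist top ((608.42919921875, -13.541000366210938), (137.62554931640625, 79.32437896728516), 10.764405250549316) tilt,z [ 7.83149595e-03 -4.68915921e-04  9.28324900e+01]
top top ((608.3216552734375, -12.892501831054688), (130.4541778564453, 76.5846176147461), 10.89111614227295) tilt,z [-4.65509928e-03  3.09515262e-03  9.34584230e+01]
802 ((564.6119384765625, -21.814970016479492), 12.045205116271973) [[553.1, -32.9, 142.0], [561.3, -22.3, 165.4], [574.7, -11.6, 167.0]]
848 ((568.6416015625, -21.10076904296875), 25.673974990844727) [[544.4, -41.3, 129.4], [555.8, -22.9, 131.7], [580.0, -1.8, 137.3]]
```

View pics/fin.png

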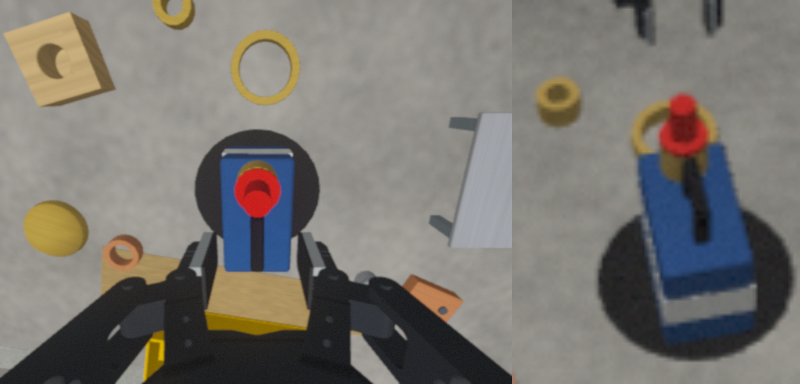

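The flange top is at about z 131.5 and the knob top at 165.4, as expected for fully home. The can is upright and well within the mat, about 12 mm off centre at most, and the ring lies on the bench at (265,67), clear of the can.

```bash
python3 -c "
from cell import ctrl; print(ctrl.finish_job())"
```

```text
the job is handed in; nothing more can be done
None
```

I handed the job in at about 24 s: the ring is off the mat, the can stands upright on it and the bung is pressed fully home by my camera measurements; no verdict came back.

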